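Close down the cup gauging bench: hang up the plug gauges and lock the air at zero

ROBOT

A 6-joint arm with a two-finger parallel gripper is mounted at the origin on the work surface. World frame = base frame: x ahead of the robot, y to its left, z up, the work surface at z = 0. Lengths are in mm, angles in rad, forces in N, time in s.
With the tool pointing down it reaches from about 425 to 925 mm from the base axis. Payload 12.5 kg.
Tool frame: the origin (TCP) lies at the very end of the fingers, on their centre line; the grasp point (between the pads) lies ctrl.tcp_to_grasp behind it (ctrl.tcp_to_grasp is the distance from the TCP to the grasp point, in mm); x points along the fingers, z is the direction in which the jaws open and shut, and the axes are right-handed (so a half turn about x gives the same grasp; the last joint's range is limited). The gripper opens to 85 mm and grips with 20 to 120 N. Pads are 22 mm wide; open, the fingers measure 114 mm over their backs; the gripper's body (76 mm by 85 mm) begins 54 mm behind the grasp point. The pads swing forward as they close: fully open they stand 13 mm farther back than shut.
Start: joints at [-1.211, 0.491, 1.559, -0, 1.092, -0.106], TCP at [280.736, -558.422, 204.927] pointing down, gripper open.
Joint ranges: [-3.1, 3.1], [-0.84, 2.19], [0.05, 2.79], [-1.13, 4.28], [0.06, 2.93], [-2.69, 2.69]. Speed limits (rad/s): [2.22, 2.22, 2.79, 3.14, 3.14, 3.14].

INTERFACE

Orientations are given as a unit quaternion [w, x, y, z].
In Python, from workcell import ctrl, eyes, spotter gives the robot as it stands.
- The arm moves only by the tool drive_tool, never from a script. Its argument "series" is a list that holds one entry, the list of rows, each a list of 6 numbers: the shift along the tool's x, y, z in m, then the turn, a rotation vector about the tool's x, y, z in rad. In form: [[[dx, dy, dz, wx, wy, wz], ...]]. A call has 1 to 10 rows; each row is the pose to reach, as a shift and turn from the pose commanded when the call began, along the tool's axes at that moment; what a row does not reach only later rows make up. A row lasts 1/8 s, in which the tool goes at most 62.5 mm and 10.7 degrees, less where a joint would pass 70% of its speed; a pose out of reach is approached as far as the arm can. A call with a gripper value outside its range is refused whole. "gripper" is the opening, from 0 (shut) to 1 (fully open), set as the call begins (left out, the last holds). The fingers move at their own pace and stop on an object; "grip_force" is the grip in N (left out, the last holds). Time passes only in rows, so rows that repeat a pose let the fingers close. It gives the time, the measured TCP pose, the force and the opening at its end, in the units of the state.
- ctrl.observe(): the state, without advancing time (a new reading comes with each control period).
- eyes.read_camera(name): name is "scene" or "side" or "wrist"; returns the picture (420x560x3 uint8, red, green, blue); there is no depth.
- eyes.get_calibration(name): a dict with "fx", "fy", "cx", "cy" (pixels), "eye" and "rotation" of the camera in the world. Camera axes: x right, y up, looking along -z (the intrinsics and any distortion apply to the point x, -y, -z); pixel columns grow to the right and rows downward; lengths in mm; the calibration is good to about 2 mm. A picture is of the moment at which its call begins: read the wrist's pose just before it. get_calibration takes no time and is no camera call; for the wrist camera it gives the pose at the moment of the call.
- ctrl.close_job(): hands the job in, once; it reports no verdict.
Trained networks look in the newest picture that a camera, given by its name, has taken for a name from the list of things; names that differ only in an ending like _2 or _b are one class to them, and where a whole thing is asked for, a point or a joint stands for the part that bears it (a point fixed in the world has none). Each returns a list of dicts, best first, with "conf" (0 to 1); they miss things now and then, are a little off and sometimes report something else, mostly with a low value. They report only what shows in the picture. A call takes as long as a camera call.
- spotter.find_in(camera, query): "rect" ([left, top, right, bottom] in pixels, round what is visible of it).
- spotter.trace(camera, query): "pixels" (420x560 bool, what is visible of it) and "rect" ([left, top, right, bottom] in pixels, round what is visible of it).
The state is a dict: "t": time; "joint_pos": joint angles; "qd": joint speeds; "joint_efforts": joint torques, N m; "eef_pos": TCP position; "eef_rot": TCP orientation; "wrist_force": force on the tool from outside, world axes, zero at the start; "torque": the same for the moment, N m; "opening": finger opening in mm.
Only numpy, scipy, OpenCV 4.12 (cv2) and the standard library are available. Lean on these libraries where they do the work, as an engineer would, in place of code of your own. Each camera call takes 0.05 s, during which the arm holds its last target. There are 200 camera calls.

TASK

Close down this cup-gauging bench for the day. Hang every plug gauge that is standing on the bench on the peg rail by the eye in its handle, one to a peg in any order, and shut down the air: pull the regulator's knob up to unlock it, turn it counter-clockwise all the way to zero, and push it fully back down so that it locks. Leave everything else on the bench where it is and do not knock the cup over.

Things in the scene. Friction and masses are not known exactly. Their poses are not given: they have to be found in the camera images.
- air_knob_grip (a point): Knob on top of the grey air regulator: black ribbed cylinder, 44 mm wide, 36 mm tall, upright. The point lies on its axis, 14 mm below its top, 194 mm above the bench with the knob down; it rises with the knob and does not show its turning. The regulator's 60 mm square top is 32 mm below this point when the knob is down; its gauge (on the front) and pipes stay below that.
- air_lift (a joint): How far the knob is pulled up, m: 0 = down (locked), 0.010 = fully up (unlocked, an orange band shows beneath it). It snaps over at 5 mm: about 8 N pulls it up or pushes it down, and it stays where it is left.
- air_knob (a joint): Turning of the knob, rad: 0 = zero pressure, at an end stop (white line on the knob's top points to the white dot on the body, gauge needle at its first mark); grows clockwise seen from above. While the knob is down, teeth lock it (0.13 rad of play, a place every 0.785 rad); up, it turns easily (under 0.05 N m), stays where it is left, and may be turned in several grips.
- peg_rail: Peg rail: dark steel bar 500 mm long (its y), 16 mm thick, 142 to 182 mm above the bench, on two posts at y = -236 and 236 mm. Origin on the bench under its middle. Five empty pegs of 10 mm diameter point along its -x, at y = -190, -95, 0, 95, 190 mm; their axes leave the bar's face (x = -8 mm) 165 mm above the bench and rise 12 degrees to round tips at x = -75 mm. One gauge to a peg.
- gauge0: Plug gauge, standing on its disc (None if absent): aluminium disc 62 mm wide, 30 mm thick, and on it an upright flat steel handle 36 mm wide (along its y), 10 mm thick (along its x), whose top is 120 mm above the underside. Origin under the disc's middle, z up. About 0.3 kg.
- gauge0_eye (a point): Centre of the round eye (24 mm hole) through the handle of gauge0, 90 mm above its underside, 30 mm below the handle's top; the hole runs along the gauge's x.
- gauge1: Plug gauge, standing on its disc (None if absent): aluminium disc 59 mm wide, 30 mm thick, and on it an upright flat steel handle 36 mm wide (along its y), 10 mm thick (along its x), whose top is 120 mm above the underside. Origin under the disc's middle, z up. About 0.3 kg.
- gauge1_eye (a point): Centre of the round eye (24 mm hole) through the handle of gauge1, 90 mm above its underside, 30 mm below the handle's top; the hole runs along the gauge's x.
- gauge2: Plug gauge, standing on its disc (None if absent): aluminium disc 56 mm wide, 30 mm thick, and on it an upright flat steel handle 36 mm wide (along its y), 10 mm thick (along its x), whose top is 120 mm above the underside. Origin under the disc's middle, z up. About 0.3 kg.
- gauge2_eye (a point): Centre of the round eye (24 mm hole) through the handle of gauge2, 90 mm above its underside, 30 mm below the handle's top; the hole runs along the gauge's x.
- gauge3: Plug gauge, standing on its disc (None if absent): aluminium disc 53 mm wide, 30 mm thick, and on it an upright flat steel handle 36 mm wide (along its y), 10 mm thick (along its x), whose top is 120 mm above the underside. Origin under the disc's middle, z up. About 0.3 kg.
- gauge3_eye (a point): Centre of the round eye (24 mm hole) through the handle of gauge3, 90 mm above its underside, 30 mm below the handle's top; the hole runs along the gauge's x.
- gauge4: Plug gauge, standing on its disc (None if absent): aluminium disc 50 mm wide, 30 mm thick, and on it an upright flat steel handle 36 mm wide (along its y), 10 mm thick (along its x), whose top is 120 mm above the underside. Origin under the disc's middle, z up. About 0.3 kg.
- gauge4_eye (a point): Centre of the round eye (24 mm hole) through the handle of gauge4, 90 mm above its underside, 30 mm below the handle's top; the hole runs along the gauge's x.
- cup: White ceramic cup without handle, 72 mm wide, 62 mm tall, standing in the row of gauges; bystander. Origin under its middle.
- caliper: Steel calliper, 200 mm long, 10 mm thick, lying flat between gauges and rail; bystander.
- marker: Marker pen, 130 mm long, 16 mm thick, lying between gauges and rail; bystander.
- tape_dispenser: Grey bench tape dispenser, fixed, 170 x 75 mm, 115 mm tall, on the other side of the bench from the regulator; not part of the job. Origin under its middle.

How it is judged (in metres and radians):
On the way, in this order (a step that is already met when the one before it is completed fails the run):
1. the knob is pulled up at least 7 mm (value of joint air_lift above 0.007 m), for 0.1 s.
2. the knob, still up, is turned to zero (within 0.25 rad) (value of joint air_lift above 0.007 m and value of joint air_knob below 0.25 rad), for 0.1 s.
3. the knob is pushed down at zero (within 2 mm) (value of joint air_lift below 0.002 m and value of joint air_knob below 0.2 rad), for 0.2 s.
At the end, for the whole second after the job is handed in: The knob is down (within 2 mm) and at zero (within 0.2 rad); every gauge present hangs by its eye on a peg of its own: eye within 14 mm sideways of the peg, at its height and along its length, gauge upright within 0.5 rad (a slight swing is allowed) (all of step 3 and x of gauge0_eye in the frame of peg_rail between -0.072 and -0.008 m and z of gauge0_eye in the frame of peg_rail between 0.145 and 0.18 m and (y of gauge0_eye in the frame of peg_rail between -0.204 and -0.176 m or y of gauge0_eye in the frame of peg_rail between -0.109 and -0.081 m or y of gauge0_eye in the frame of peg_rail between -0.014 and 0.014 m or y of gauge0_eye in the frame of peg_rail between 0.081 and 0.109 m or y of gauge0_eye in the frame of peg_rail between 0.176 and 0.204 m) and angle between each of gauge0, gauge1, gauge2, gauge3, gauge4's own z axis and vertical below 0.5 rad and linear speed of each of gauge0, gauge1, gauge2, gauge3, gauge4 below 0.25 m/s and contact force between each of gauge0, gauge1, gauge2, gauge3, gauge4 and peg_rail above 0.5 N and x of gauge1_eye in the frame of peg_rail between -0.072 and -0.008 m and z of gauge1_eye in the frame of peg_rail between 0.145 and 0.18 m and (y of gauge1_eye in the frame of peg_rail between -0.204 and -0.176 m or y of gauge1_eye in the frame of peg_rail between -0.109 and -0.081 m or y of gauge1_eye in the frame of peg_rail between -0.014 and 0.014 m or y of gauge1_eye in the frame of peg_rail between 0.081 and 0.109 m or y of gauge1_eye in the frame of peg_rail between 0.176 and 0.204 m) and x of gauge2_eye in the frame of peg_rail between -0.072 and -0.008 m and z of gauge2_eye in the frame of peg_rail between 0.145 and 0.18 m and (y of gauge2_eye in the frame of peg_rail between -0.204 and -0.176 m or y of gauge2_eye in the frame of peg_rail between -0.109 and -0.081 m or y of gauge2_eye in the frame of peg_rail between -0.014 and 0.014 m or y of gauge2_eye in the frame of peg_rail between 0.081 and 0.109 m or y of gauge2_eye in the frame of peg_rail between 0.176 and 0.204 m) and x of gauge3_eye in the frame of peg_rail between -0.072 and -0.008 m and z of gauge3_eye in the frame of peg_rail between 0.145 and 0.18 m and (y of gauge3_eye in the frame of peg_rail between -0.204 and -0.176 m or y of gauge3_eye in the frame of peg_rail between -0.109 and -0.081 m or y of gauge3_eye in the frame of peg_rail between -0.014 and 0.014 m or y of gauge3_eye in the frame of peg_rail between 0.081 and 0.109 m or y of gauge3_eye in the frame of peg_rail between 0.176 and 0.204 m) and x of gauge4_eye in the frame of peg_rail between -0.072 and -0.008 m and z of gauge4_eye in the frame of peg_rail between 0.145 and 0.18 m and (y of gauge4_eye in the frame of peg_rail between -0.204 and -0.176 m or y of gauge4_eye in the frame of peg_rail between -0.109 and -0.081 m or y of gauge4_eye in the frame of peg_rail between -0.014 and 0.014 m or y of gauge4_eye in the frame of peg_rail between 0.081 and 0.109 m or y of gauge4_eye in the frame of peg_rail between 0.176 and 0.204 m) and distance between gauge0_eye and gauge1_eye above 0.06 m and distance between each of gauge0_eye, gauge1_eye and gauge2_eye above 0.06 m and distance between each of gauge0_eye, gauge1_eye, gauge2_eye and gauge3_eye above 0.06 m and distance between each of gauge0_eye, gauge1_eye, gauge2_eye, gauge3_eye and gauge4_eye above 0.06 m); the robot touches nothing.
It fails at once if the cup in the row knocked over (angle between cup's own z axis and vertical above 0.7 rad).
It fails at once if a bystander (the cup in the row, the calliper, the marker) pushed more than 60 mm (distance of any of cup, caliper, marker from where it was at the start of the episode above 0.06 m).
Of gauge0, gauge1, gauge2, gauge3, gauge4 only 3 to 5 are there at a start; the rules pass over those that are not, and their reading is None.
At some moment in a run one of gauge0, gauge1, gauge2, gauge3, gauge4 may be knocked a few centimetres aside while the robot is not near it.
It also fails if it takes over 210 s, if anything falls off the work surface, if the arm or the gripper's body presses on something with over 40 N, if the wrist force passes 120 N, or if a joint passes its speed limit or range.

## Working session

There is one attempt and no reset: what is moved stays moved. The work goes in short steps, Python scripts to look and compute and a tool call to move; the robot and the scene stay as the last step left them, time stands still between calls to the robot, and variables do not carry over. Pictures are saved under pics/ and viewed, about 12 in all and at most 16, crops included, and the job is handed in when it is done.

Besides the shell and the picture viewer there is one more tool, called after "Call:" by a JSON object that holds its "method" and its "body", one argument or row to a line. drive_tool: Moves the arm, as the interface text tells. Its arguments: {"type":"object","properties":{"series":{"type":"array","items":{"type":"array","items":{"type":"array","items":{"type":"number"}}}},"gripper":{"type":"number"},"grip_force":{"type":"number"}},"required":["series"]}

```bash
ls; mkdir -p pics; python3 - <<'E'
from workcell import ctrl, eyes, spotter
import cv2
print(ctrl.observe(), ctrl.tcp_to_grasp)
for c in ["scene","side","wrist"]:
    im=eyes.read_camera(c); cv2.imwrite(f"pics/{c}0.png",im[:,:,::-1]); print(c,eyes.get_calibration(c))
a=cv2.imread("pics/scene0.png");b=cv2.imread("pics/side0.png")
cv2.imwrite("pics/both.png",cv2.resize(cv2.vconcat([a,b]),None,fx=.714,fy=.714))
for c in ["scene","side"]:
  for q in ["air_knob_grip","peg_rail","gauge0","gauge1","gauge2","gauge3","gauge4","gauge0_eye","cup","caliper","marker","tape_dispenser"]:
    print(c,q,[(r['rect'],round(r['conf'],2)) for r in spotter.find_in(c,q)][:6])
E
```

```text
pics
{'t': 0.0, 'joint_pos': array([-1.21058162e+00,  4.91538896e-01,  1.55943693e+00, -3.26341768e-05,
        1.09171464e+00, -1.05588101e-01]), 'qd': array([-1.04210391e-03,  2.53036588e-03,  1.27773541e-04, -1.38201613e-03,
       -1.30650681e-05, -1.51195626e-03]), 'joint_efforts': array([-2.36025116e-03, -6.18460250e+01, -2.61595595e+01, -2.75981120e-04,
        4.10800392e-03, -1.27362952e-05]), 'eef_pos': array([ 280.64236479, -558.16475989,  204.34490689]), 'eef_rot': array([ 0.60159056,  0.37132434,  0.60221725, -0.37086577]), 'wrist_force': array([-0.01469984, -0.17510055,  0.01977595]), 'torque': array([ 0.01332889, -0.03419787, -0.00966406]), 'opening': 85.15806879368111} 18.700000000000003
scene {'fx': 464.2645202662259, 'fy': 464.2645202662259, 'cx': 283.4587915147119, 'cy': 204.49877314996348, 'eye': array([ 922.46258355,  419.82813697, 1035.89463374]), 'rotation': array([0.33371871, 0.0910288 , 0.25594149, 0.90268462])}
side {'fx': 484.3539782145187, 'fy': 484.3539782145187, 'cx': 289.0560364670457, 'cy': 205.42762246629374, 'eye': array([ 68.33274716, 569.813095  , 
[... 2419 characters left out ...]
0.88), ([236.5, 295.6, 271.5, 348.5], 0.84), ([282.2, 274.9, 311.8, 324.6], 0.6)]
side gauge4 [([325.4, 207.7, 345.6, 258.2], 0.95), ([308.8, 241.6, 334.7, 293.1], 0.88), ([236.5, 295.6, 271.5, 348.5], 0.84), ([282.2, 274.9, 311.8, 324.6], 0.6)]
side gauge0_eye [([303.9, 238.7, 337.9, 298.1], 0.95)]
side cup [([365.3, 181.0, 395.6, 216.4], 0.77)]
side caliper [([287.8, 194.4, 366.7, 234.1], 0.87), ([369.8, 137.2, 440.6, 200.9], 0.59), ([170.9, 294.9, 198.1, 333.5], 0.54), ([238.2, 297.3, 274.9, 350.9], 0.21)]
side marker [([251.4, 245.3, 293.9, 277.8], 0.72)]
side tape_dispenser [([366.4, 136.0, 440.3, 199.7], 0.98), ([173.8, 297.8, 200.0, 334.0], 0.68), ([285.1, 197.9, 366.6, 238.0], 0.63)]
```

View pics/scene0.png

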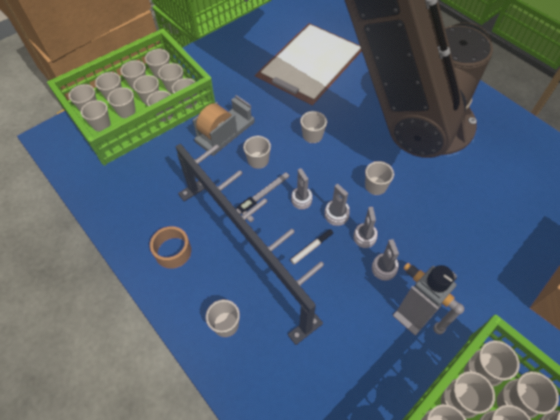

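View pics/side0.png

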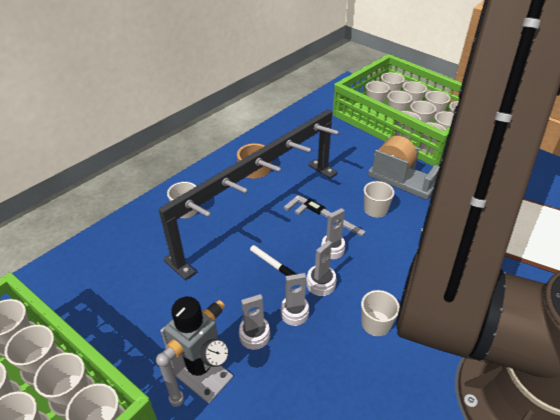

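Scene view: four gauges at px (302,190), (337,207), (366,230), (386,260), the knob at (440,278), the tape at (220,125), and the cup in the row probably at (257,152). I'll zoom in for pixel picks.

```bash
cat > h.py <<'E'
import numpy as np, cv2
from scipy.spatial.transform import Rotation as R
from scipy.optimize import least_squares
from workcell import ctrl, eyes, spotter
def rot(q): return R.from_quat(np.r_[q[1:],q[0]])
def ray(cal,p):
    d=np.array([(p[0]-cal['cx'])/cal['fx'],-(p[1]-cal['cy'])/cal['fy'],-1.])
    d=rot(cal['rotation']).apply(d); return np.array(cal['eye']),d/np.linalg.norm(d)
def proj(cal,X):
    c=rot(cal['rotation']).inv().apply(np.atleast_2d(X)-cal['eye'])
    return np.c_[cal['cx']+cal['fx']*c[:,0]/-c[:,2], cal['cy']-cal['fy']*c[:,1]/-c[:,2]]
def onz(cal,p,z):
    e,d=ray(cal,p); return e+d*(z-e[2])/d[2]
def tri(obs):
    A=np.zeros((3,3));b=np.zeros(3)
    for cal,p in obs:
        e,d=ray(cal,p);M=np.eye(3)-np.outer(d,d);A+=M;b+=M@e
    X=np.linalg.solve(A,b); return X,[np.round(proj(c,X)[0]-p,1) for c,p in obs]
def tool(): 
    s=ctrl.observe(); return s['eef_pos'],rot(s['eef_rot'])
def delta(pos,Rt):
    "shift (m) and rotvec in tool axes from current to target"
    p,r=tool(); return np.round(r.inv().apply(np.array(pos)-p)/1000,4), np.round((r.inv()*Rt).as_rotvec(),4)
E
python3 - <<'E'
from h import *
a=cv2.imread("pics/scene0.png")[130:350,160:470];b=cv2.imread("pics/side0.png")[105:365,150:400]
cv2.imwrite("pics/sc.png",cv2.resize(a,None,fx=2.5,fy=2.5,interpolation=cv2.INTER_CUBIC))
cv2.imwrite("pics/sd.png",cv2.resize(b,None,fx=2.3,fy=2.3,interpolation=cv2.INTER_CUBIC))
p,r=tool(); print(r.as_matrix().round(2))
S=eyes.get_calibration("scene");D=eyes.get_calibration("side")
g=[(([373.8,240.8,399.3,282.2]),[236.5,295.6,271.5,348.5]),([352.9,207,376,250.2],[282.2,274.9,311.8,324.6]),([325.8,184.8,349.1,226.7],[308.8,241.6,334.7,293.1]),([291.1,168.4,309.8,206.7],[325.4,207.7,345.6,258.2])]
for u,v in g: print(tri([(S,((u[0]+u[2])/2,(u[1]+u[3])/2)),(D,((v[0]+v[2])/2,(v[1]+v[3])/2))]))
print("cup",onz(S,(257,152),31),onz(D,(380,199),31),onz(S,(313,127),31),"tape",onz(D,(402,167),60))
E
```

```text
[[ 0.    0.89  0.45]
 [-0.    0.45 -0.89]
 [-1.   -0.    0.  ]]
(array([450.04101696, 226.95444166,  40.8658706 ]), [array([-0., -0.]), array([-0.1,  0. ])])
(array([424.52783662, 131.66254908,  36.37641245]), [array([0.1, 0.3]), array([ 0.3, -0.2])])
(array([433.90816984,  44.35708401,  47.43516044]), [array([-0.1, -0.2]), array([-0.2,  0.2])])
(array([470.24160098, -52.4817631 ,  50.46350895]), [array([0.2, 0.7]), array([ 0.6, -0.6])])
cup [ 472.97649004 -228.25994641   31.        ] [ 468.38077299 -227.66432099   31.        ] [ 297.17209103 -194.34077532   31.        ] tape [ 478.66988817 -335.39880254   60.        ]
```

View pics/sc.png

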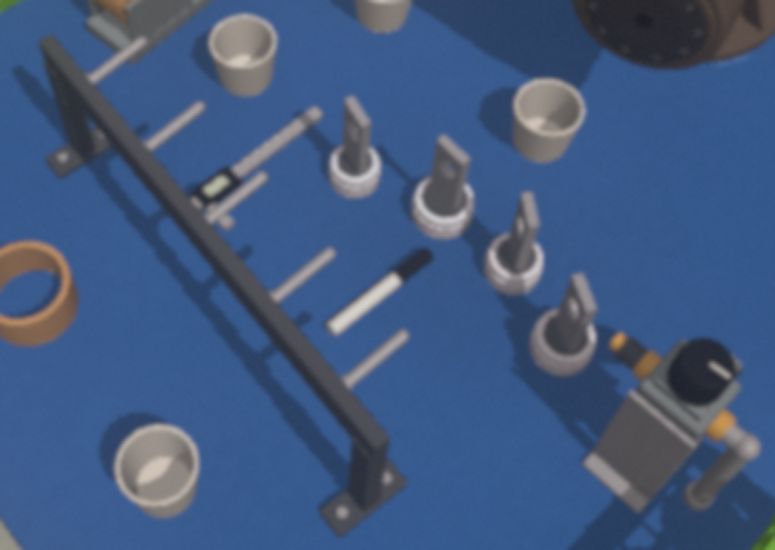

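View pics/sd.png

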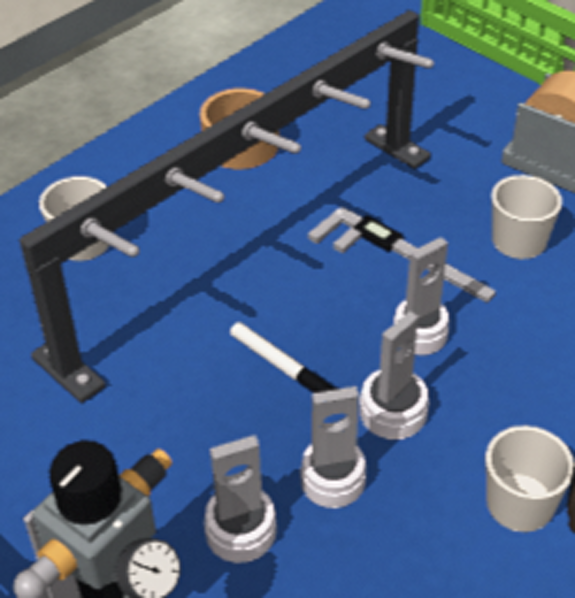

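Crops: peg tips show in both views, with the scene crop running (143,43) to (404,336) and the side crop (430,62) to (133,250). The knob top is at sc (703,370) and sd (83,465), and the handles' top edges are readable.

```bash
cat > fit.py <<'E'
from h import *
S=eyes.get_calibration("scene");D=eyes.get_calibration("side")
s=lambda u:(160+u[0]/2.5,130+u[1]/2.5)
d=lambda u:(150+u[0]/2.3,105+u[1]/2.3)
A=[(143,43),(202,106),(264,179),(331,253),(404,336)];B=[(430,62),(365,102),(296,149),(219,196),(133,250)]
for a,b in zip(A,B): print("tip",*tri([(S,s(a)),(D,d(b))]))
ys=np.array([-190,-95,0,95,190.])
loc=np.c_[np.full(5,-73.),ys,np.full(5,179.)]
def pose(q): return R.from_euler('z',q[2]).apply(loc)+[q[0],q[1],0]
o=np.array([s(a) for a in A]+[d(b) for b in B])
best=None
for y0 in (0,np.pi):
  for f in (1,-1):
    oo=np.r_[o[:5][::f],o[5:][::f]]
    r=least_squares(lambda q:(np.r_[proj(S,pose(q)),proj(D,pose(q))]-oo).ravel(),[690,0,y0])
    if best is None or r.cost<best.cost:best=r
print("rail",best.x.round(3),best.cost,best.fun.round(1))
print("knob top",tri([(S,s((703,370))),(D,d((85,465)))]))
for z in (208,190): print(onz(S,s((703,370)),z),onz(D,d((85,465)),z))
# gauge tops: ends
for a1,a2,b1,b2 in [((575,277),(594,310),(212,445),(257,438)),((524,196),(537,226),(314,396),(356,391)),((439,140),(467,160),(385,330),(413,316)),((347,99),(368,127),(410,250),(446,240))]:
    P=[np.array([onz(S,s(a1),120),onz(S,s(a2),120)]),np.array([onz(D,d(b1),120),onz(D,d(b2),120)])]
    for p in P: v=p[1]-p[0];print(p.mean(0)[:2].round(1),"len",np.hypot(v[0],v[1]).round(1),"ang",np.degrees(np.arctan2(v[1],v[0])).round(1))
E
python3 fit.py
```

```text
tip [ 599.05207974 -208.83305019  174.95974802] [array([-0.1, -0.4]), array([-0.3,  0.3])]
tip [ 603.11321607 -111.77901389  177.86973292] [array([0. , 0.1]), array([ 0.1, -0.1])]
tip [608.07357699 -17.61081173 173.65976894] [array([-0.1, -0.1]), array([-0.1,  0.1])]
tip [612.79244944  77.19637333 176.04760785] [array([-0., -0.]), array([-0.,  0.])]
tip [618.01775004 172.62837664 176.23934782] [array([-0., -0.]), array([-0.,  0.])]
rail [680.758 -19.704   6.233] 3.9940792805547205 [ 0.7 -0.8  0.2  0.   0.4 -1.   0.6 -0.2  0.7 -0.4 -0.7 -0.5 -0.1 -0.3
 -0.6 -1.5 -0.6 -0.6 -0.4 -0.6]
knob top (array([469.59148288, 347.33193788, 197.76627256]), [array([-0.7, -1.1]), array([-1.3,  0.9])])
[475.90801419 350.52933971 208.        ] [462.81926686 348.52929877 208.        ]
[466.19907066 349.02265239 190.        ] [474.32910242 342.07295621 190.        ]
[450.8 229.5] len 34.5 ang 71.0
[450.1 227. ] len 34.8 ang -127.6
[426.  140.7] len 32.9 ang 64.8
[422.7 140.7] len 34.0 ang -129.9
[433.1  46.8] len 33.7 ang 97.2
[431.3  47.5] len 29.3 ang -105.6
[473.  -43.8] len 38.3 ang 80.1
[470.6 -44.5] len 36.2 ang -117.2
```

```bash
python3 - <<'E'
from h import *
def RT(a): # tool down, z axis at angle a deg
    a=np.radians(a); z=np.array([np.cos(a),np.sin(a),0]);x=np.array([0,0,-1.]);return R.from_matrix(np.c_[x,np.cross(z,x),z])
print(delta([500,-250,380],RT(-90)),delta([500,60,380],RT(-90)))
E
cat >> h.py <<'E'
def RT(a): # tool down, z axis at angle a deg
    a=np.radians(a); z=np.array([np.cos(a),np.sin(a),0]);x=np.array([0,0,-1.]);return R.from_matrix(np.c_[x,np.cross(z,x),z])
E
```

```text
(array([-0.1751,  0.3344, -0.177 ]), array([ 0.4658,  0.    , -0.    ])) (array([-0.1751,  0.4737, -0.454 ]), array([ 0.4658,  0.    , -0.    ]))
```

Call:
{"method": "drive_tool", "body": {
  "series": [
    [[-0.09,0.15,-0.07,0.15,0,0],[-0.15,0.25,-0.12,0.3,0,0],[-0.175,0.334,-0.177,0.466,0,0],[-0.175,0.334,-0.177,0.466,0,0],[-0.175,0.334,-0.177,0.466,0,0],[-0.175,0.334,-0.177,0.466,0,0],[-0.175,0.334,-0.177,0.466,0,0],[-0.175,0.38,-0.27,0.466,0,0],[-0.175,0.42,-0.36,0.466,0,0],[-0.175,0.474,-0.454,0.466,0,0]]
  ]
}}

```text
t: 2.6
eef_pos: [497.7, -60.9, 380.1]
eef_rot: [0.5, 0.5, 0.5, -0.5]
wrist_force: [1.2, 0.1, -0.4]
opening: 85.3
```

Call:
{"method": "drive_tool", "body": {
  "series": [
    [[0,0,-0.03,0,0,0],[0,0,-0.03,0,0,0]]
  ]
}}

```text
t: 2.85
eef_pos: [498.0, -31.1, 380.2]
eef_rot: [0.501, 0.499, 0.501, -0.499]
wrist_force: [0.2, -1.6, -0.8]
opening: 85.6
```

```bash
python3 - <<'E'
from h import *
p,r=tool(); print(p,r.as_matrix().round(3),ctrl.observe()['joint_pos'].round(2))
c=eyes.get_calibration("wrist");im=eyes.read_camera("wrist");print(c)
cv2.imwrite("pics/w1.png",cv2.resize(im[:,:,::-1],None,fx=1.4,fy=1.4,interpolation=cv2.INTER_CUBIC))
E
```

```text
[497.99225663 -31.08069472 380.22558086] [[ 0.001  1.     0.003]
 [-0.     0.003 -1.   ]
 [-1.     0.001  0.   ]] [-0.19  0.17  1.58  0.    1.4   1.37]
{'fx': 376.32967174397396, 'fy': 376.32967174397396, 'cx': 287.56854363644374, 'cy': 212.13173135851594, 'eye': array([578.97219595, -31.59477501, 549.13097241]), 'rotation': array([ 0.69889345, -0.11228756,  0.11208004, -0.69740771])}
```

View pics/w1.png

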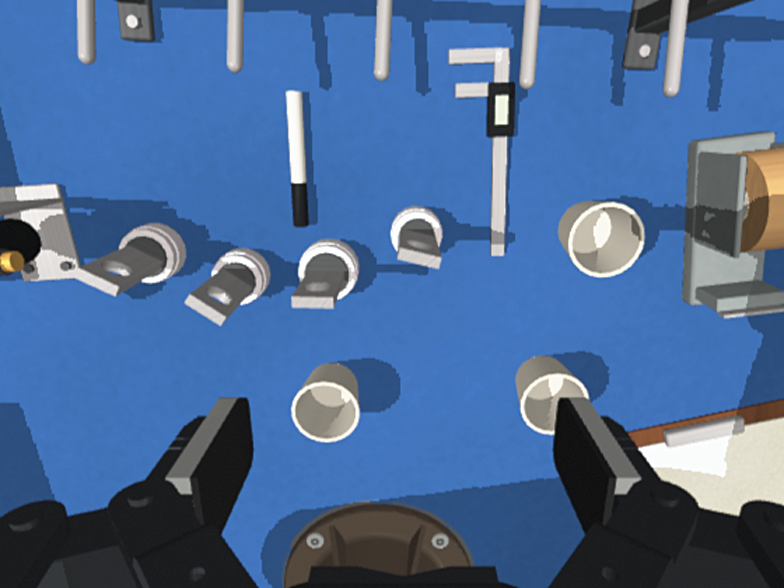

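Wrist view: the four handle-top strips are at (98,281), (204,310), (314,303) and (419,260). The five peg tips lie along the top, the cup is at (602,238), and the knob is just at the left edge.

```bash
python3 - <<'E'
from h import *
c=eyes.get_calibration("wrist");k=lambda u:(u[0]/1.4,u[1]/1.4)
for a,b in [((80,270),(116,291)),((188,298),(222,321)),((292,302),(337,302)),((399,253),(439,265))]:
    p=np.array([onz(c,k(a),120),onz(c,k(b),120)]);v=p[0]-p[1];print(p.mean(0).round(1),np.hypot(*v[:2]).round(1),np.degrees(np.arctan2(v[1],v[0])).round(1))
t=np.array([onz(c,k(u),179)[:2] for u in [(87,60),(235,67),(381,76),(527,85),(671,92)]]);print(t.round(1))
v=t[0]-t[4];a=np.arctan2(v[1],v[0])-np.pi/2;print("yaw",a,"origin",t.mean(0)+75*np.array([np.cos(a),np.sin(a)]))
print(delta([470,345,330],RT(-106)), delta([520,250,380],RT(-100)))
E
```

```text
[452.  225.3 120. ] 32.9 55.7
[425.9 137.6 120. ] 34.2 51.9
[432.9  42.7 120. ] 38.7 90.0
[471.  -46.8 120. ] 35.2 73.0
[[ 617.5  170.3]
 [ 613.4   75.5]
 [ 608.1  -18.8]
 [ 602.8 -114.1]
 [ 598.6 -208.8]]
yaw -0.04972323784649468 origin [683.00835708 -22.91998208]
(array([ 0.0499, -0.0275, -0.3773]), array([ 0.281 ,  0.0003, -0.0005])) (array([-0.    ,  0.0224, -0.2822]), array([ 0.1763,  0.0003, -0.0005]))
```

Call:
{"method": "drive_tool", "body": {
  "series": [
    [[0,0.01,-0.06,0.1,0,0],[0,0.02,-0.12,0.2,0,0],[0,0.022,-0.18,0.28,0,0],[0,0.02,-0.24,0.281,0,0],[0.01,-0.01,-0.3,0.281,0,0],[0.04,-0.028,-0.36,0.281,0,0],[0.05,-0.028,-0.377,0.281,0,0],[0.05,-0.028,-0.377,0.281,0,0],[0.05,-0.028,-0.377,0.281,0,0],[0.05,-0.028,-0.377,0.281,0,0]]
  ]
}}

```text
t: 4.15
eef_pos: [471.0, 343.0, 330.6]
eef_rot: [0.425, 0.566, 0.424, -0.565]
wrist_force: [-1.0, 0.0, -0.4]
opening: 85.3
```

```bash
python3 - <<'E'
from h import *
s=ctrl.observe();p,r=tool(); print(p,r.as_matrix().round(3),s['joint_pos'].round(2),s['t'])
c=eyes.get_calibration("wrist");im=eyes.read_camera("wrist")
print([(x['rect'],x['conf']) for x in spotter.find_in("wrist","air_knob_grip")])
cv2.imwrite("pics/w2.png",im[:,:,::-1])
E
```

```text
[471.03669245 342.97573869 330.57359825] [[ 0.001  0.96  -0.279]
 [ 0.    -0.279 -0.96 ]
 [-1.     0.001 -0.001]] [ 0.52  0.33  1.48 -0.    1.33  2.37] 4.15
[([255.7, 166.6, 309.4, 220.9], 0.88), ([356.7, 119.6, 420.6, 170.5], 0.45)]
```

View pics/w2.png

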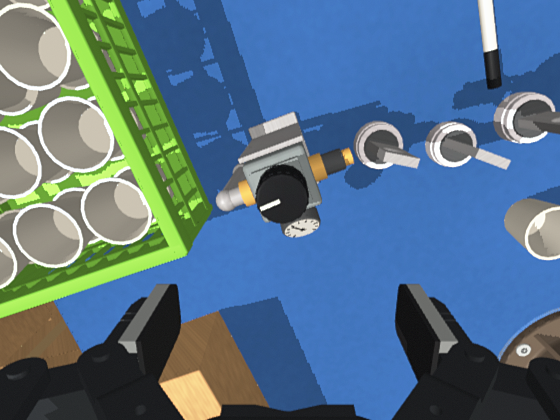

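```bash
python3 - <<'E'
from h import *
c=eyes.get_calibration("wrist")
for u in [(282,198),(282.5,194)]: print(onz(c,u,208),onz(c,u,194))
X=onz(c,(282,198.5),208); print(delta([X[0],X[1],181],RT(-106)))
E
```

```text
[469.08654559 348.0070591  208.        ] [465.26992412 349.35502497 194.        ]
[472.17603375 346.67331907 208.        ] [468.50784527 347.95720603 194.        ]
(array([ 0.1495, -0.0035, -0.004 ]), array([-0.0034, -0.0005, -0.0007]))
```

Call:
{"method": "drive_tool", "body": {
  "series": [
    [[0.06,-0.003,-0.004,0,0,0],[0.11,-0.003,-0.004,0,0,0],[0.149,-0.003,-0.004,0,0,0],[0.149,-0.003,-0.004,0,0,0]]
  ]
}}

```text
t: 4.75
eef_pos: [467.8, 347.9, 179.1]
eef_rot: [-0.425, -0.564, -0.425, 0.567]
wrist_force: [0.6, -0.2, 0.5]
opening: 85.7
```

Call:
{"method": "drive_tool", "body": {
  "series": [
    [[0,0,0,0,0,0],[0,0,0,0,0,0],[0,0,0,0,0,0],[0,0,0,0,0,0],[0,0,0,0,0,0],[0,0,0,0,0,0]]
  ],
  "gripper": 0.3,
  "grip_force": 50
}}

```text
t: 5.5
eef_pos: [468.6, 349.0, 181.2]
eef_rot: [0.425, 0.565, 0.425, -0.565]
wrist_force: [0.0, 0.0, 4.4]
opening: 25.9
```

```bash
python3 - <<'E'
from h import *
a=eyes.read_camera("scene")[200:360,340:520,::-1];b=eyes.read_camera("side")[230:390,110:290,::-1];w=eyes.read_camera("wrist")[100:420,100:460,::-1]
cv2.imwrite("pics/k3.png",cv2.vconcat([cv2.resize(cv2.hconcat([a,b]),(720,320),interpolation=cv2.INTER_CUBIC),cv2.copyMakeBorder(w[:270],0,0,0,360,0)]))
print(ctrl.observe()['opening'])
E
```

```text
26.085233735366547
```

View pics/k3.png

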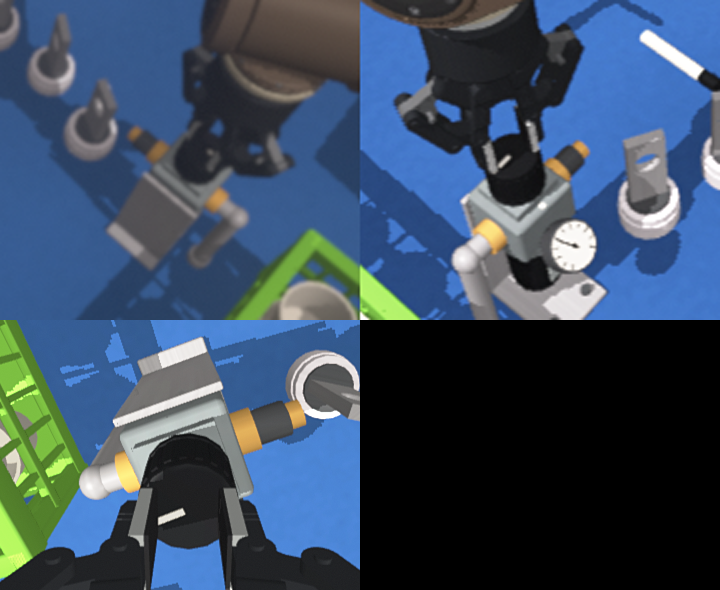

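The picture shows the pads at the knob, but possibly off its diameter. I'll check by projecting the known geometry.

```bash
python3 - <<'E'
from h import *
c=eyes.get_calibration("wrist");p,r=tool();o=np.array([100,100-220+220])
off=np.array([100,100]); sh=np.array([0,320])
f=lambda X:(proj(c,X)-off+sh).round(0).tolist()
print("TCP, pad tips",f([p,p+r.apply([0,0,13]),p+r.apply([0,0,-13]),p+r.apply([-18.7,0,13]),p+r.apply([-18.7,0,-13])]))
th=np.arange(0,6.28,1.57)
for C in [(469.5,348,208),(469.5,348,172)]: print(f([np.array(C)]+[np.array(C)+22*r.apply([0,np.cos(t),np.sin(t)]) for t in th]))
for z in (208,):
  for u in [(188,505),(145,500),(235,500),(190,547)]: print(u,onz(c,np.array(u)-sh+off,z).round(1))
s=ctrl.observe();print(p,s['wrist_force'],s['torque'],s['opening'])
E
```

```text
TCP, pad tips [[187.0, 481.0], [213.0, 481.0], [160.0, 481.0], [216.0, 499.0], [157.0, 499.0]]
[[188.0, 506.0], [188.0, 458.0], [240.0, 506.0], [188.0, 550.0], [136.0, 506.0]]
[[188.0, 471.0], [188.0, 431.0], [230.0, 471.0], [188.0, 509.0], [145.0, 471.0]]
(188, 505) [470.  347.8 208. ]
(145, 500) [477.4 364.6 208. ]
(235, 500) [466.8 328.  208. ]
(190, 547) [449.7 352.7 208. ]
[468.56278812 348.93583977 181.14233056] [-0.34192096 -1.24218682  5.18860369] [-0.05487267  0.08437452 -0.03721545] 26.085233735366547
```

Call:
{"method": "drive_tool", "body": {
  "series": [
    [[0,0,0,0,0,0],[0,0,0,0,0,0],[0,0,0,0,0,0],[0,0,0,0,0,0]]
  ],
  "gripper": 0.0
}}

```text
t: 6.15
eef_pos: [468.7, 348.8, 181.3]
eef_rot: [0.425, 0.565, 0.425, -0.565]
wrist_force: [-0.4, -1.3, 6.2]
opening: 0.4
```

```bash
python3 - <<'E'
from h import *
w=eyes.read_camera("wrist")[200:380,180:400,::-1]
cv2.imwrite("pics/k4.png",cv2.resize(w,None,fx=3.2,fy=3.2,interpolation=cv2.INTER_CUBIC))
s=ctrl.observe();print(s['eef_pos'],s['wrist_force'],s['torque'],s['opening'])
E
```

```text
[468.73648172 348.84065771 181.27033065] [-0.72278447 -1.32896628  6.3917466 ] [-0.22076162  0.06090655  0.01395039] 0.3549312668214574
```

View pics/k4.png

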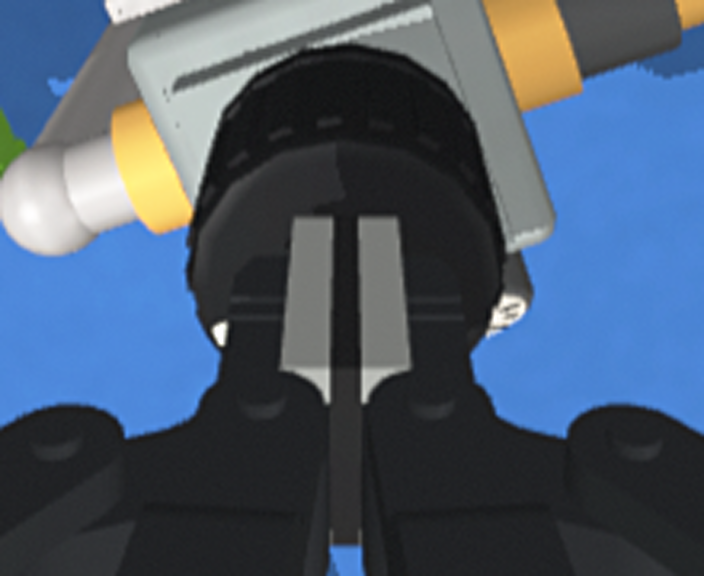

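The shut fingers are on top of the knob, not around it, so the tips stand farther back than I assumed. I'll work out where they really are from the open-finger view w1.

```bash
python3 - <<'E'
from h import *
c=eyes.get_calibration("wrist");p,r=tool()
for s in (0,10,20,30,40):
  for y in (11,0,-11):
    print(s,y,"open",proj(c,[p+r.apply([-s,y,42.5]),p+r.apply([-s,y,-42.5])]).round(0).tolist(),"shut",proj(c,[p+r.apply([-s,y,0])]).round(0).tolist())
E
python3 -c "
import cv2;a=cv2.imread('pics/w2.png')[270:400,110:470];b=cv2.imread('pics/k4.png')
cv2.imwrite('pics/f5.png',cv2.resize(a,None,fx=2.2,fy=2.2,interpolation=cv2.INTER_CUBIC))"
```

```text
0 11 open [[374.0, 240.0], [199.0, 240.0]] shut [[286.0, 240.0]]
0 0 open [[373.0, 261.0], [200.0, 261.0]] shut [[287.0, 261.0]]
0 -11 open [[371.0, 281.0], [202.0, 281.0]] shut [[287.0, 281.0]]
10 11 open [[379.0, 249.0], [194.0, 249.0]] shut [[286.0, 249.0]]
10 0 open [[377.0, 270.0], [196.0, 270.0]] shut [[286.0, 270.0]]
10 -11 open [[375.0, 291.0], [198.0, 291.0]] shut [[287.0, 291.0]]
20 11 open [[384.0, 258.0], [188.0, 258.0]] shut [[286.0, 258.0]]
20 0 open [[382.0, 281.0], [191.0, 281.0]] shut [[286.0, 281.0]]
20 -11 open [[380.0, 302.0], [193.0, 302.0]] shut [[286.0, 302.0]]
30 11 open [[390.0, 269.0], [182.0, 269.0]] shut [[286.0, 269.0]]
30 0 open [[388.0, 292.0], [185.0, 292.0]] shut [[286.0, 292.0]]
30 -11 open [[386.0, 315.0], [187.0, 315.0]] shut [[286.0, 315.0]]
40 11 open [[397.0, 281.0], [175.0, 281.0]] shut [[286.0, 281.0]]
40 0 open [[394.0, 305.0], [178.0, 306.0]] shut [[286.0, 306.0]]
40 -11 open [[392.0, 329.0], [181.0, 329.0]] shut [[286.0, 329.0]]
```

View pics/f5.png

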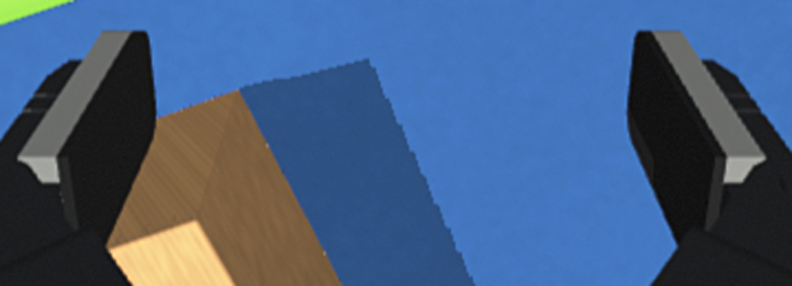

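The fingertips really stand about 29 mm (shut) to 41 mm (open) behind the reported TCP. That is a constant offset of roughly 28 mm, so I'll compensate for it in every depth. Back off, open and go deeper.

Call:
{"method": "drive_tool", "body": {
  "series": [
    [[-0.03,0,0,0,0,0],[-0.03,0,0,0,0,0],[-0.03,0,0,0,0,0],[-0.03,0,0,0,0,0],[-0.03,0,0,0,0,0],[-0.01,0,0,0,0,0],[0.015,0,0,0,0,0],[0.033,0,0,0,0,0],[0.033,0,0,0,0,0]]
  ],
  "gripper": 1.0
}}

```text
t: 7.32
eef_pos: [467.9, 348.5, 146.6]
eef_rot: [-0.425, -0.564, -0.425, 0.566]
wrist_force: [-0.5, 0.1, 0.7]
opening: 85.4
```

Call:
{"method": "drive_tool", "body": {
  "series": [
    [[0,0,0,0,0,0],[0,0,0,0,0,0],[0,0,0,0,0,0],[0,0,0,0,0,0],[0,0,0,0,0,0]]
  ],
  "gripper": 0.35
}}

```text
t: 7.95
eef_pos: [468.7, 348.9, 148.7]
eef_rot: [0.425, 0.565, 0.425, -0.565]
wrist_force: [-0.3, -1.9, 5.9]
opening: 43.0
```

Call:
{"method": "drive_tool", "body": {
  "series": [
    [[-0.006,0,0,0,0,0],[-0.012,0,0,0,0,0],[-0.012,0,0,0,0,0],[-0.012,0,0,0,0,0]]
  ]
}}

```text
t: 8.45
eef_pos: [468.5, 348.8, 159.3]
eef_rot: [-0.425, -0.565, -0.425, 0.565]
wrist_force: [4.5, 1.4, -14.5]
opening: 42.6
```

```bash
python3 - <<'E'
from h import *
a=eyes.read_camera("scene")[200:340,360:500,::-1];b=eyes.read_camera("side")[250:390,120:260,::-1]
w=eyes.read_camera("wrist")[180:320,220:360,::-1]
cv2.imwrite("pics/k6.png",cv2.resize(cv2.hconcat([a,b,w]),None,fx=1.9,fy=1.9,interpolation=cv2.INTER_CUBIC))
s=ctrl.observe();print(s['eef_pos'],s['wrist_force'],s['torque'],s['opening'],s['joint_pos'])
E
```

```text
[468.48639432 348.81737452 159.3864103 ] [  4.2758477    1.06144376 -14.77733583] [ 0.33059551 -0.86648939  0.02037991] 42.73722245048491 [ 5.26994041e-01  4.82756472e-01  1.71312374e+00 -1.25082952e-04
  9.46117083e-01  2.37910610e+00]
```

View pics/k6.png

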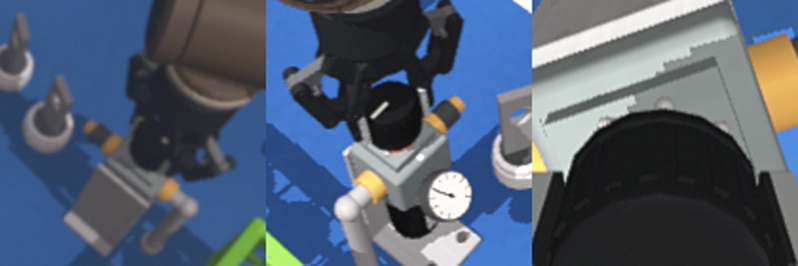

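Call:
{"method": "drive_tool", "body": {
  "series": [
    [[0.002,0,0,-0.17,0,0],[0.002,0,0,-0.34,0,0],[0.002,0,0,-0.51,0,0],[0.002,0,0,-0.68,0,0],[0.002,0,0,-0.85,0,0],[0.002,0,0,-1.02,0,0],[0.002,0,0,-1.19,0,0]]
  ]
}}

```text
t: 9.48
eef_pos: [468.3, 349.9, 159.0]
eef_rot: [0.669, 0.229, 0.669, -0.227]
wrist_force: [-2.0, 5.8, 0.9]
opening: 42.6
```

```bash
python3 - <<'E'
from h import *
s=ctrl.observe();print(s['eef_pos'],s['wrist_force'],s['torque'],s['opening'],s['joint_pos'])
E
```

```text
[468.3076991  349.88217629 159.01697206] [-1.98048367  5.78965584  0.85745669] [ 1.07998445  0.37885896 -0.03959275] 42.56360672660024 [5.28025415e-01 4.82995793e-01 1.71387452e+00 1.67893741e-03
 9.43003163e-01 1.18357381e+00]
```

Call:
{"method": "drive_tool", "body": {
  "series": [
    [[0,0,0,-0.17,0,0],[0,0,0,-0.34,0,0],[0,0,0,-0.51,0,0],[0,0,0,-0.68,0,0],[0,0,0,-0.85,0,0]]
  ]
}}

```text
t: 10.1
eef_pos: [467.6, 349.6, 158.8]
eef_rot: [0.704, -0.067, 0.704, 0.068]
wrist_force: [-4.5, 5.7, 0.2]
opening: 42.4
```

```bash
python3 - <<'E'
from h import *
s=ctrl.observe();print(s['eef_pos'],s['wrist_force'],s['torque'],s['opening'],s['joint_pos'])
E
```

```text
[467.63818876 349.63756359 158.82629901] [-4.52133059  5.68877344  0.1902152 ] [ 0.76284977  0.76032985 -2.03609675] 42.396042747586684 [0.5278905  0.48292429 1.71462882 0.00257336 0.94404363 0.33505188]
```

Call:
{"method": "drive_tool", "body": {
  "series": [
    [[0,0,0,-0.17,0,0],[0,0,0,-0.34,0,0],[0,0,0,-0.51,0,0],[0,0,0,-0.68,0,0]]
  ]
}}

```text
t: 10.6
eef_pos: [467.8, 349.0, 158.7]
eef_rot: [0.641, -0.298, 0.641, 0.299]
wrist_force: [8.5, -10.5, 0.6]
opening: 42.8
```

```bash
python3 - <<'E'
from h import *
s=ctrl.observe();print(s['eef_pos'],s['wrist_force'],s['torque'],s['opening'],s['joint_pos'])
b=eyes.read_camera("side")[250:390,120:260,::-1];w=eyes.read_camera("wrist")[180:320,220:360,::-1]
cv2.imwrite("pics/k7.png",cv2.resize(cv2.hconcat([b,w]),None,fx=2.8,fy=2.8,interpolation=cv2.INTER_CUBIC))
E
```

```text
[467.84693907 348.99237145 158.74893197] [  8.46469666 -10.46849358   0.59088752] [-1.92817338 -1.38765283 -1.55831766] 42.75825770556407 [ 0.52706065  0.48292455  1.71487893  0.00177835  0.9442559  -0.34415866]
```

View pics/k7.png

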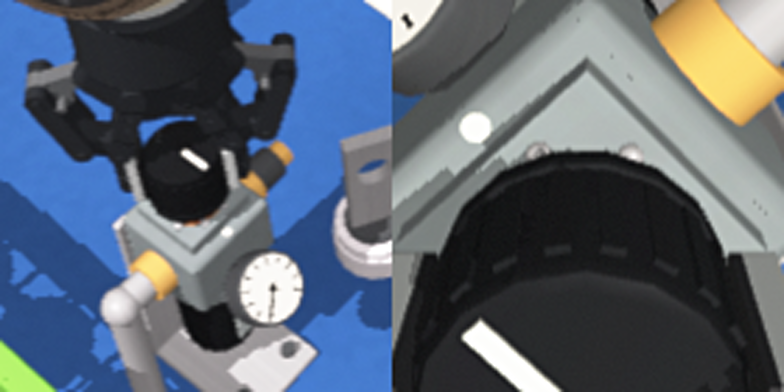

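The end stop has been felt (2 N m, then slip). The line points at the white dot and the needle is at its first mark, so push down.

Call:
{"method": "drive_tool", "body": {
  "series": [
    [[0.002,0,0,0.04,0,0],[0.007,0,0,0.04,0,0],[0.011,0,0,0.04,0,0],[0.014,0,0,0.04,0,0],[0.014,0,0,0.04,0,0],[0.014,0,0,0.04,0,0]]
  ]
}}

```text
t: 11.45
eef_pos: [468.5, 348.8, 148.2]
eef_rot: [0.649, -0.284, 0.647, 0.284]
wrist_force: [-12.9, -10.8, 42.4]
opening: 42.7
```

Call:
{"method": "drive_tool", "body": {
  "series": [
    [[0,0,0,0,0,0],[0,0,0,0,0,0],[0,0,0,0,0,0],[0,0,0,0,0,0]]
  ],
  "gripper": 1.0
}}

```text
t: 11.95
eef_pos: [468.5, 348.9, 143.5]
eef_rot: [0.647, -0.284, 0.648, 0.284]
wrist_force: [0.6, -0.6, -0.5]
opening: 85.6
```

Call:
{"method": "drive_tool", "body": {
  "series": [
    [[-0.06,0,0,0,0,0],[-0.11,0,0,0,0,0],[-0.15,0,0,0,0,0],[-0.18,0,0,0,0,0],[-0.18,0,0,0,0,0]]
  ]
}}

```text
t: 12.58
eef_pos: [468.9, 349.2, 325.9]
eef_rot: [0.649, -0.284, 0.646, 0.285]
wrist_force: [-0.2, 0.8, -0.4]
opening: 85.6
```

```bash
python3 - <<'E'
from h import *
s=ctrl.observe();print(s['eef_pos'],s['wrist_force'],s['torque'],s['opening'],s['joint_pos'])
b=eyes.read_camera("side")[250:370,120:400,::-1];w=eyes.read_camera("wrist")[:,:,::-1]
print(eyes.get_calibration("wrist"))
cv2.imwrite("pics/k8.png",cv2.vconcat([cv2.resize(w,(560,420)),cv2.resize(b,(560,240))[:180]]))
p,r=tool();z=r.as_matrix()[:,2];print(np.degrees(np.arctan2(z[1],z[0])))
E
```

```text
[468.94746291 349.21158309 325.85796035] [-0.18988005  0.76045312 -0.43203152] [ 0.0172455  -0.04338483 -0.03720943] 85.62872308168251 [ 5.27171461e-01  3.34052925e-01  1.48716492e+00 -8.36941002e-05
  1.31657841e+00 -3.00722511e-01]
{'fx': 376.32967174397396, 'fy': 376.32967174397396, 'cx': 287.56854363644374, 'cy': 212.13173135851594, 'eye': array([409.20995799, 402.73005221, 492.03139485]), 'rotation': array([ 0.90398722, -0.14591623, -0.06387048,  0.3967822 ])}
47.43314826074019
```

View pics/k8.png

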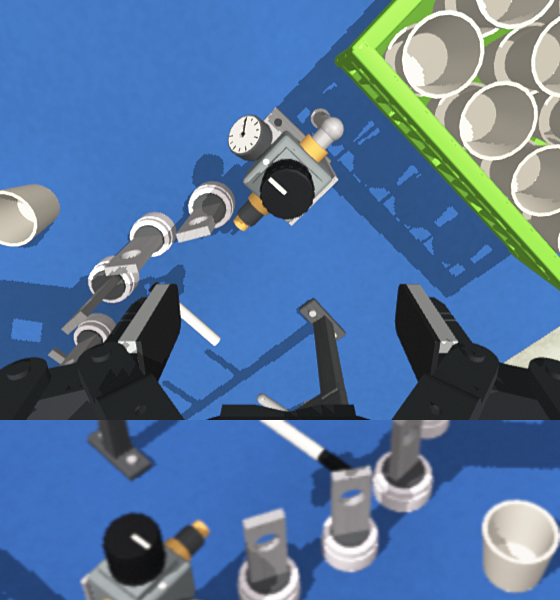

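Knob: line on the dot, knob down with no orange band showing; 12 pictures viewed so far. On to the gauges, starting with a scripted position check.

```bash
cat >> h.py <<'E'
def gauges():
    out=[];P={}
    for c in ("scene","side"):
        eyes.read_camera(c); cal=eyes.get_calibration(c)
        P[c]=[(cal,((r['rect'][0]+r['rect'][2])/2,(r['rect'][1]+r['rect'][3])/2)) for r in spotter.find_in(c,"gauge0") if r['conf']>.4]
    for a in P["scene"]:
        for b in P["side"]:
            X,e=tri([a,b])
            if np.abs(e).max()<1.5 and 10<X[2]<220: out.append(X.round(0).tolist())
    return out,len(P["scene"]),len(P["side"])
RY=-0.05; RO=np.array([682.,-21.5,0])
def rail(x,y,z): return R.from_euler('z',RY).apply([x,y,z])+RO
RA=90+np.degrees(RY)
def show(*tg):
    s=ctrl.observe();p,r=tool();z=r.as_matrix()[:,2]
    print("t",round(s['t'],2),p.round(1),"ang",np.degrees(np.arctan2(z[1],z[0])).round(1),"F",s['wrist_force'].round(1),"open",round(s['opening'],1),"j",s['joint_pos'].round(2))
    for q,a in tg: print(*delta(q,RT(a)))
E
python3 - <<'E'
from h import *
S=eyes.get_calibration("scene");D=eyes.get_calibration("side")
print("stub",tri([(S,(160+620/2.5,130+340/2.5)),(D,(150+163/2.3,105+458/2.3))]))
print(gauges())
show(([451,226.5,326],54),([451,226.5,34],54))
E
```

```text
stub (array([469.51590839, 281.71466326, 137.85582271]), [array([-0.1, -0.2]), array([-0.2,  0.2])])
([[427.0, 134.0, 37.0], [473.0, -51.0, 51.0], [467.0, 352.0, 184.0], [448.0, 227.0, 34.0], [432.0, 38.0, 34.0]], 5, 5)
t 12.88 [468.3 348.8 322.8] ang 47.4 F [ 0.1 -0.5 -1.1] open 85.7 j [ 0.53  0.34  1.49 -0.    1.32 -0.3 ]
[-0.0031 -0.07   -0.1018] [-0.1145 -0.0018 -0.0005]
[ 0.2889 -0.0701 -0.1012] [-0.1145 -0.0018 -0.0005]
```

Call:
{"method": "drive_tool", "body": {
  "series": [
    [[0,-0.03,-0.05,-0.06,0,0],[0,-0.07,-0.102,-0.115,0,0],[0.05,-0.07,-0.102,-0.115,0,0],[0.11,-0.07,-0.102,-0.115,0,0],[0.17,-0.07,-0.102,-0.115,0,0],[0.22,-0.07,-0.102,-0.115,0,0],[0.26,-0.07,-0.102,-0.115,0,0],[0.281,-0.07,-0.102,-0.115,0,0],[0.281,-0.07,-0.102,-0.115,0,0]]
  ],
  "gripper": 0.65
}}

```text
t: 14.0
eef_pos: [450.1, 226.0, 41.3]
eef_rot: [0.629, -0.321, 0.631, 0.321]
wrist_force: [0.7, -0.4, 0.6]
opening: 55.5
```

```bash
python3 - <<'E'
from h import *
show(([451,226.5,42],54))
c=eyes.get_calibration("wrist");w=eyes.read_camera("wrist")[:,:,::-1];cv2.imwrite("pics/a9.png",w)
p,r=tool();print(proj(c,[p+r.apply([-78,y,z]) for y,z in((0,0),(5,18),(5,-18))]))
E
```

```text
t 14.0 [450.1 226.   41.3] ang 54.0 F [ 0.7 -0.4  0.6] open 55.5 j [ 0.33  0.57  2.   -0.    0.57 -0.61]
[-0.0007 -0.0004  0.0009] [ 0.0004 -0.0031 -0.002 ]
[[290.56796499 375.78885654]
 [352.83367054 361.75097339]
 [228.39289085 361.71608688]]
```

View pics/a9.png

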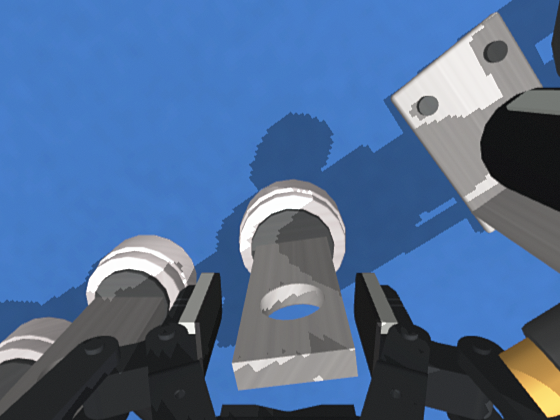

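The handle is centred between the pads, its eye at (292,300), so close.

Call:
{"method": "drive_tool", "body": {
  "series": [
    [[0,0,0,0,0,0],[0,0,0,0,0,0],[0,0,0,0,0,0],[0,0,0,0,0,0]]
  ],
  "gripper": 0.3,
  "grip_force": 60
}}

```text
t: 14.55
eef_pos: [451.8, 226.7, 44.0]
eef_rot: [0.631, -0.321, 0.629, 0.321]
wrist_force: [1.0, 2.0, 6.9]
opening: 35.3
```

```bash
python3 - <<'E'
from h import *
show()
p=tool()[0]; tz=p[2]; print("TCP z at eye=179:",tz+89)
u=rail(-115,190,0); show((list(u[:2])+[tz+150],RA),(list(u[:2])+[tz+90],RA))
E
```

```text
t 14.55 [451.8 226.7  44. ] ang 54.0 F [1.  2.  6.9] open 35.3 j [ 0.33  0.56  2.   -0.    0.57 -0.61]
TCP z at eye=179: 132.99303159429724
t 14.55 [451.8 226.7  44. ] ang 54.0 F [1.  2.  6.9] open 35.3 j [ 0.33  0.56  2.   -0.    0.57 -0.61]
[-0.1497 -0.1323  0.031 ] [-0.5777  0.0016  0.0021]
[-0.0897 -0.1322  0.0309] [-0.5777  0.0016  0.0021]
```

Call:
{"method": "drive_tool", "body": {
  "series": [
    [[-0.05,0,0,0,0,0],[-0.09,0,0,0,0,0],[-0.09,-0.04,0.01,-0.15,0,0],[-0.09,-0.08,0.02,-0.3,0,0],[-0.09,-0.115,0.031,-0.45,0,0],[-0.09,-0.132,0.031,-0.577,0,0],[-0.09,-0.132,0.031,-0.577,0,0],[-0.09,-0.132,0.031,-0.577,0,0]]
  ]
}}

```text
t: 15.55
eef_pos: [575.2, 174.2, 132.8]
eef_rot: [0.513, -0.486, 0.513, 0.487]
wrist_force: [0.5, -0.5, -2.6]
opening: 35.5
```

```bash
python3 - <<'E'
from h import *
E=46; Y=190
f=lambda x,z:(rail(x,Y,z-E),RA)
show(f(-115,179),f(-75,178),f(-40,172),f(-35,168))
c=eyes.get_calibration("wrist");w=eyes.read_camera("wrist")[:,:,::-1];cv2.imwrite("pics/a10.png",w)
print(proj(c,[rail(-75,190,179),rail(-75,95,179),rail(-75,0,179)]).round(0))
E
```

```text
t 15.55 [575.2 174.2 132.8] ang 87.0 F [ 0.5 -0.5 -2.6] open 35.5 j [ 0.18  0.54  1.7  -0.    0.91 -1.33]
[-0.0002 -0.0015 -0.0001] [-0.0032 -0.0002 -0.0008]
[ 0.0008 -0.0415  0.0001] [-0.0032 -0.0002 -0.0008]
[ 0.0068 -0.0765  0.0002] [-0.0032 -0.0002 -0.0008]
[ 0.0107 -0.0815  0.0002] [-0.0032 -0.0002 -0.0008]
[[ 290.  399.]
 [  59.  400.]
 [-172.  401.]]
```

View pics/a10.png

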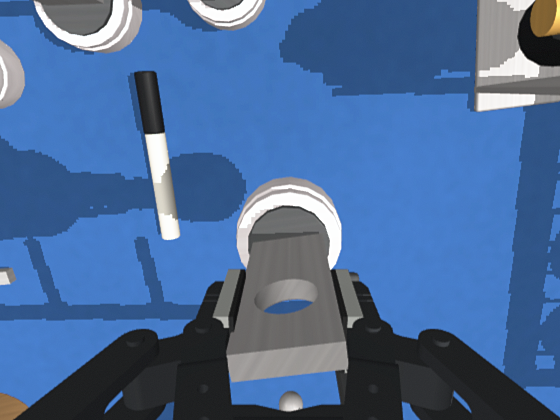

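The peg tip shows at (290,400) where predicted, and the handle is centred at x≈289, so insert.

Call:
{"method": "drive_tool", "body": {
  "series": [
    [[0,-0.02,0,0,0,0],[0.001,-0.042,0,0,0,0],[0.004,-0.06,0,0,0,0],[0.007,-0.077,0,0,0,0],[0.007,-0.077,0,0,0,0]]
  ]
}}

```text
t: 16.23
eef_pos: [652.8, 170.4, 125.5]
eef_rot: [0.513, -0.487, 0.513, 0.487]
wrist_force: [-0.3, 0.4, -3.1]
opening: 35.5
```

Call:
{"method": "drive_tool", "body": {
  "series": [
    [[0.003,0,0,0,0,0],[0.006,0,0,0,0,0],[0.006,0,0,0,0,0]]
  ]
}}

```text
t: 16.6
eef_pos: [652.5, 170.2, 119.8]
eef_rot: [0.512, -0.487, 0.513, 0.487]
wrist_force: [-0.7, 0.2, -2.4]
opening: 35.2
```

Call:
{"method": "drive_tool", "body": {
  "series": [
    [[0.002,0,0,0,0,0],[0.004,0,0,0,0,0],[0.004,0,0,0,0,0]]
  ]
}}

```text
t: 16.98
eef_pos: [653.5, 170.3, 118.5]
eef_rot: [0.513, -0.488, 0.512, 0.487]
wrist_force: [-7.2, -0.3, 15.9]
opening: 35.0
```

Call:
{"method": "drive_tool", "body": {
  "series": [
    [[-0.002,0,0,0,0,0],[-0.002,0,0,0,0,0],[-0.002,0,0,0,0,0],[-0.002,0,0,0,0,0]]
  ],
  "gripper": 0.6
}}

```text
t: 17.48
eef_pos: [652.9, 170.0, 117.6]
eef_rot: [0.512, -0.487, 0.513, 0.487]
wrist_force: [-0.1, 0.6, 0.5]
opening: 51.3
```

Call:
{"method": "drive_tool", "body": {
  "series": [
    [[-0.05,0,0,0,0,0],[-0.1,0,0,0,0,0],[-0.16,0,0,0,0,0],[-0.2,0.05,0,0,0,0],[-0.2,0.1,0,0,0,0],[-0.2,0.16,0,0,0,0],[-0.2,0.16,0,0,0,0]]
  ]
}}

```text
t: 18.35
eef_pos: [490.0, 178.4, 318.8]
eef_rot: [0.512, -0.488, 0.512, 0.487]
wrist_force: [0.4, 0.4, 0.4]
opening: 51.0
```

```bash
python3 - <<'E'
from h import *
print(gauges(), "hung eye expected", rail(-40,190,165))
show(([425.5,138.5,42],51),([425.5,138.5,240],51))
E
```

```text
([[472.0, -51.0, 50.0], [425.0, 135.0, 43.0], [430.0, 47.0, 47.0]], 4, 4) hung eye expected [651.54603175 170.26171625 165.        ]
t 18.55 [494.1 178.1 317.8] ang 87.1 F [ 0.3 -0.2 -0.3] open 51.0 j [ 0.22  0.25  1.64 -0.    1.26 -1.3 ]
[ 0.2758  0.0666 -0.0431] [6.296e-01 0.000e+00 4.000e-04]
[ 0.0778  0.0665 -0.0431] [6.296e-01 0.000e+00 4.000e-04]
```

Call:
{"method": "drive_tool", "body": {
  "series": [
    [[0.0,0.03,-0.02,0.17,0,0],[0.0,0.066,-0.043,0.34,0,0],[0.03,0.066,-0.043,0.5,0,0],[0.07,0.066,-0.043,0.63,0,0],[0.07,0.066,-0.043,0.63,0,0],[0.13,0.066,-0.043,0.63,0,0],[0.18,0.066,-0.043,0.63,0,0],[0.23,0.066,-0.043,0.63,0,0],[0.276,0.066,-0.043,0.63,0,0],[0.276,0.066,-0.043,0.63,0,0]]
  ],
  "gripper": 0.65
}}

```text
t: 19.8
eef_pos: [425.2, 138.4, 40.4]
eef_rot: [0.636, -0.305, 0.639, 0.306]
wrist_force: [-0.6, 0.7, 0.3]
opening: 55.4
```

```bash
python3 - <<'E'
from h import *
show(([425.5,138.5,42],51))
c=eyes.get_calibration("wrist");w=eyes.read_camera("wrist")[:,:,::-1];cv2.imwrite("pics/b11.png",w)
for t in spotter.trace("wrist","gauge1"):
    m=t['pixels'];r=t['rect'];print(r,t['conf'],[(y,np.flatnonzero(m[y])[[0,-1]].tolist()) for y in range(int(r[1])+5,int(r[3]),15) if m[y].any()])
E
```

```text
t 19.8 [425.2 138.4  40.4] ang 51.1 F [-0.6  0.7  0.3] open 55.4 j [ 0.17  0.52  2.14 -0.    0.49 -0.73]
[-0.0016 -0.0002  0.0002] [ 0.0023 -0.0035 -0.003 ]
[120.7, 280.5, 231.0, 418.8] 0.61 [(285, [158, 186]), (300, [141, 175]), (315, [130, 229]), (330, [125, 230]), (345, [122, 228]), (360, [210, 221]), (375, [205, 214])]
[226.0, 187.3, 349.8, 390.7] 0.59 [(192, [263, 315]), (207, [249, 330]), (222, [242, 336]), (237, [239, 339]), (252, [240, 339]), (267, [245, 334]), (282, [245, 334]), (297, [242, 336]), (312, [239, 340]), (327, [236, 344]), (342, [232, 347]), (357, [229, 351]), (372, [228, 351]), (387, [231, 315])]
```

Call:
{"method": "drive_tool", "body": {
  "series": [
    [[0,0,0,0,0,0],[0,0,0,0,0,0],[0,0,0,0,0,0],[0,0,0,0,0,0]]
  ],
  "gripper": 0.3
}}

```text
t: 20.4
eef_pos: [426.4, 138.8, 44.0]
eef_rot: [0.64, -0.305, 0.637, 0.304]
wrist_force: [0.9, 0.5, 8.0]
opening: 34.9
```

```bash
python3 - <<'E'
from h import *
tz=tool()[0][2]; u=rail(-115,95,0); show((list(u[:2])+[tz+89],RA))
E
```

```text
t 20.4 [426.4 138.8  44. ] ang 51.0 F [0.9 0.5 8. ] open 34.9 j [ 0.17  0.51  2.14 -0.    0.49 -0.72]
[-0.0884 -0.1509  0.0454] [-0.6301  0.0021  0.0038]
```

Call:
{"method": "drive_tool", "body": {
  "series": [
    [[-0.05,0,0,0,0,0],[-0.09,0,0,0,0,0],[-0.09,-0.04,0.01,-0.15,0,0],[-0.09,-0.08,0.02,-0.3,0,0],[-0.09,-0.115,0.035,-0.46,0,0],[-0.09,-0.151,0.045,-0.62,0,0],[-0.09,-0.151,0.045,-0.63,0,0],[-0.09,-0.151,0.045,-0.63,0,0]]
  ]
}}

```text
t: 21.4
eef_pos: [570.1, 78.6, 132.6]
eef_rot: [0.513, -0.487, 0.513, 0.487]
wrist_force: [0.2, -0.4, -3.1]
opening: 35.1
```

```bash
cat > appr.py <<'E'
from h import *
import sys
Y=float(sys.argv[1]);E=float(sys.argv[2])
f=lambda x,z:(rail(x,Y,z-E),RA)
show(f(-115,179),f(-75,178),f(-40,172),f(-40,162))
c=eyes.get_calibration("wrist");w=eyes.read_camera("wrist");cv2.imwrite(f"pics/ap{int(Y)}.png",w[:,:,::-1])
q=proj(c,rail(-75,Y,179))[0];print("tip pred",q.round(0))
y=int(q[1]); g=w[y-3:y+12,260:320].astype(int).sum(2); b=w[y-3:y+12,260:320]
m=(b.max(2).astype(int)-b.min(2)<25)&(b.max(2)>120)
ys,xs=np.nonzero(m);print("grey tip px",len(xs),(xs.mean()+260,ys.min()+y-3) if len(xs) else None)
E
python3 appr.py 95 46
```

```text
t 21.4 [570.1  78.6 132.6] ang 87.0 F [ 0.2 -0.4 -3.1] open 35.1 j [ 0.02  0.5   1.76 -0.    0.88 -1.5 ]
[-0.0004 -0.0018  0.0006] [-0.002 -0.     0.   ]
[ 0.0006 -0.0418  0.0007] [-0.002 -0.     0.   ]
[ 0.0066 -0.0768  0.0008] [-0.002 -0.     0.   ]
[ 0.0166 -0.0768  0.0008] [-0.002 -0.     0.   ]
tip pred [291. 400.]
grey tip px 317 (np.float64(294.5331230283912), np.int64(397))
```

Call:
{"method": "drive_tool", "body": {
  "series": [
    [[0,-0.02,0,0,0,0],[0.001,-0.042,0,0,0,0],[0.004,-0.06,0,0,0,0],[0.007,-0.077,0,0,0,0],[0.01,-0.077,0,0,0,0],[0.013,-0.077,0,0,0,0],[0.016,-0.077,0,0,0,0],[0.017,-0.077,0,0,0,0],[0.017,-0.077,0,0,0,0]]
  ]
}}

```text
t: 22.58
eef_pos: [647.3, 75.1, 118.6]
eef_rot: [0.513, -0.488, 0.512, 0.486]
wrist_force: [-9.0, -0.1, 24.6]
opening: 34.7
```

Contact on the peg; release and retreat.

Call:
{"method": "drive_tool", "body": {
  "series": [
    [[-0.002,0,0,0,0,0],[-0.002,0,0,0,0,0],[-0.002,0,0,0,0,0],[-0.002,0,0,0,0,0]]
  ],
  "gripper": 0.6
}}

```text
t: 23.08
eef_pos: [647.5, 74.5, 116.6]
eef_rot: [0.512, -0.487, 0.513, 0.487]
wrist_force: [0.3, -0.8, -0.2]
opening: 51.4
```

Call:
{"method": "drive_tool", "body": {
  "series": [
    [[-0.05,0,0,0,0,0],[-0.1,0,0,0,0,0],[-0.16,0,0,0,0,0],[-0.2,0.05,0,0,0,0],[-0.2,0.1,0,0,0,0],[-0.2,0.16,0,0,0,0],[-0.2,0.16,0,0,0,0]]
  ]
}}

```text
t: 23.95
eef_pos: [484.7, 83.0, 317.6]
eef_rot: [0.512, -0.487, 0.512, 0.487]
wrist_force: [1.2, 0.4, 0.2]
opening: 51.2
```

```bash
python3 - <<'E'
from h import *
print(gauges())
for c in("scene","side"): print([[round(v) for v in r['rect']] for r in spotter.find_in(c,"gauge0") if r['conf']>.4])
show(([432.5,44,42],85),([470.5,-45.5,42],72))
E
```

```text
([[472.0, -52.0, 43.0], [429.0, 46.0, 48.0]], 3, 5)
[[290, 168, 310, 211], [326, 183, 353, 228], [301, 265, 325, 305]]
[[228, 176, 254, 226], [306, 242, 340, 296], [289, 198, 367, 234], [186, 196, 222, 251], [323, 210, 345, 260]]
t 24.25 [488.7  82.6 316.4] ang 87.1 F [0.6 0.3 0.5] open 51.0 j [ 0.03  0.2   1.7  -0.    1.24 -1.49]
[ 0.2745  0.054  -0.0414] [ 0.0363 -0.0001 -0.0006]
[ 0.2745  0.0115 -0.1289] [ 2.631e-01 -2.000e-04 -6.000e-04]
```

Call:
{"method": "drive_tool", "body": {
  "series": [
    [[0.0,0.03,-0.02,0,0,0],[0.03,0.054,-0.041,0,0,0],[0.08,0.054,-0.041,0,0,0],[0.13,0.054,-0.041,0,0,0],[0.18,0.054,-0.041,0,0,0],[0.23,0.054,-0.041,0,0,0],[0.274,0.054,-0.041,0,0,0],[0.274,0.054,-0.041,0,0,0]]
  ],
  "gripper": 0.65
}}

```text
t: 25.25
eef_pos: [430.9, 44.4, 40.5]
eef_rot: [0.511, -0.485, 0.514, 0.489]
wrist_force: [0.3, -0.8, 0.8]
opening: 55.5
```

```bash
cat > chk.py <<'E'
from h import *
show()
w=eyes.read_camera("wrist")[:,:,::-1];cv2.imwrite("pics/chk.png",w)
for t in spotter.trace("wrist","gauge1")[:3]:
    m=t['pixels'];r=t['rect'];print([round(v) for v in r],round(t['conf'],2),[(y,np.flatnonzero(m[y])[[0,-1]].tolist()) for y in range(int(r[3])-70,int(r[3])+2,10) if m[y].any()])
E
python3 chk.py
```

```text
t 25.25 [430.9  44.4  40.5] ang 87.1 F [ 0.3 -0.8  0.8] open 55.5 j [-0.05  0.51  2.17 -0.    0.47 -1.57]
[234, 186, 358, 396] 0.93 [(326, [242, 348]), (336, [240, 350]), (346, [239, 353]), (356, [236, 355]), (366, [234, 357]), (376, [235, 357]), (386, [237, 356])]
[62, 260, 187, 357] 0.72 [(287, [102, 184]), (297, [96, 176]), (307, [90, 171]), (317, [88, 165]), (327, [87, 154]), (337, [79, 145]), (347, [71, 74]), (357, [62, 63])]
```

Call:
{"method": "drive_tool", "body": {
  "series": [
    [[0,0,0,0,0,0],[0,0,0,0,0,0],[0,0,0,0,0,0],[0,0,0,0,0,0]]
  ],
  "gripper": 0.3
}}

```text
t: 25.85
eef_pos: [432.8, 44.5, 44.3]
eef_rot: [0.513, -0.488, 0.512, 0.486]
wrist_force: [-0.0, 0.1, 9.8]
opening: 35.2
```

```bash
python3 - <<'E'
from h import *
tz=tool()[0][2]; u=rail(-115,0,0); show((list(u[:2])+[tz+89],RA))
E
```

```text
t 25.85 [432.8  44.5  44.3] ang 87.1 F [-0.   0.1  9.8] open 35.2 j [-0.05  0.5   2.17 -0.    0.47 -1.57]
[-0.0885 -0.1375 -0.0533] [-0.0007 -0.0001  0.0034]
```

Call:
{"method": "drive_tool", "body": {
  "series": [
    [[-0.05,0,0,0,0,0],[-0.09,0,0,0,0,0],[-0.09,-0.05,0,0,0,0],[-0.09,-0.1,-0.01,0,0,0],[-0.09,-0.137,-0.035,0,0,0],[-0.09,-0.137,-0.053,0,0,0],[-0.09,-0.137,-0.053,0,0,0],[-0.09,-0.137,-0.053,0,0,0]]
  ]
}}

```text
t: 26.85
eef_pos: [565.1, -15.0, 133.2]
eef_rot: [0.513, -0.487, 0.513, 0.487]
wrist_force: [-0.3, 0.1, -2.3]
opening: 35.7
```

```bash
python3 appr.py 0 46
```

```text
t 26.85 [565.1 -15.  133.2] ang 87.1 F [-0.3  0.1 -2.3] open 35.7 j [-0.14  0.49  1.79  0.    0.87 -1.66]
[ 0.0002 -0.0021 -0.0007] [-0.0009  0.     -0.0002]
[ 0.0012 -0.0421 -0.0007] [-0.0009  0.     -0.0002]
[ 0.0072 -0.0771 -0.0006] [-0.0009  0.     -0.0002]
[ 0.0172 -0.0771 -0.0006] [-0.0009  0.     -0.0002]
tip pred [288. 400.]
grey tip px 290 (np.float64(289.1275862068966), np.int64(396))
```

Call:
{"method": "drive_tool", "body": {
  "series": [
    [[0,-0.02,0,0,0,0],[0.001,-0.042,0,0,0,0],[0.004,-0.06,0,0,0,0],[0.007,-0.077,0,0,0,0],[0.01,-0.077,0,0,0,0],[0.013,-0.077,0,0,0,0],[0.016,-0.077,0,0,0,0],[0.017,-0.077,0,0,0,0],[0.017,-0.077,0,0,0,0]]
  ]
}}

```text
t: 28.02
eef_pos: [642.6, -18.9, 118.4]
eef_rot: [0.513, -0.488, 0.512, 0.487]
wrist_force: [-5.8, 2.7, 17.2]
opening: 35.0
```

Call:
{"method": "drive_tool", "body": {
  "series": [
    [[-0.002,0,0,0,0,0],[-0.002,0,0,0,0,0],[-0.002,0,0,0,0,0],[-0.002,0,0,0,0,0]]
  ],
  "gripper": 0.6
}}

```text
t: 28.52
eef_pos: [642.8, -19.3, 117.7]
eef_rot: [0.512, -0.487, 0.513, 0.487]
wrist_force: [-0.1, -0.4, 0.3]
opening: 50.9
```

Call:
{"method": "drive_tool", "body": {
  "series": [
    [[-0.05,0,0,0,0,0],[-0.1,0,0,0,0,0],[-0.16,0,0,0,0,0],[-0.2,0.05,0,0,0,0],[-0.2,0.1,0,0,0,0],[-0.2,0.12,0,0,0,0],[-0.2,0.12,0,0,0,0]]
  ]
}}

```text
t: 29.4
eef_pos: [522.3, -13.1, 318.6]
eef_rot: [0.513, -0.487, 0.512, 0.487]
wrist_force: [0.3, -0.5, -0.0]
opening: 51.3
```

```bash
python3 - <<'E'
from h import *
print(gauges())
for c in("scene","side"): print([[round(v) for v in r['rect']] for r in spotter.find_in(c,"gauge0") if r['conf']>.4])
show(([470.5,-45.5,42],72))
c=eyes.get_calibration("wrist");w=eyes.read_camera("wrist");cv2.imwrite("pics/d.png",w[:,:,::-1])
print([[round(v) for v in r['rect']] for r in spotter.find_in("wrist","gauge0")],proj(c,[(470.5,-45.5,z) for z in (0,120)]).round(0))
E
```

```text
([[631.0, -16.0, 130.0]], 4, 5)
[[289, 167, 312, 207], [302, 262, 323, 302], [274, 228, 296, 268], [245, 199, 273, 239]]
[[189, 197, 220, 252], [260, 152, 283, 210], [322, 208, 347, 261], [226, 171, 254, 224], [286, 195, 369, 233]]
t 29.7 [523.7 -13.3 317.4] ang 87.1 F [-0.1  0.1  1. ] open 51.0 j [-0.15  0.24  1.64 -0.    1.26 -1.67]
[ 0.2754  0.0513 -0.0349] [ 2.633e-01 -1.000e-04 -7.000e-04]
[[425, 233, 520, 328], [262, 237, 314, 328], [344, 238, 411, 327], [233, 92, 282, 136]] [[260. 112.]
 [251. 120.]]
```

Call:
{"method": "drive_tool", "body": {
  "series": [
    [[0.0,0.03,-0.02,0.13,0,0],[0.02,0.051,-0.035,0.263,0,0],[0.07,0.051,-0.035,0.263,0,0],[0.13,0.051,-0.035,0.263,0,0],[0.18,0.051,-0.035,0.263,0,0],[0.23,0.051,-0.035,0.263,0,0],[0.276,0.051,-0.035,0.263,0,0],[0.276,0.051,-0.035,0.263,0,0]]
  ],
  "gripper": 0.65
}}

```text
t: 30.8
eef_pos: [469.0, -45.3, 39.6]
eef_rot: [0.571, -0.414, 0.573, 0.417]
wrist_force: [0.9, 1.3, 0.5]
opening: 55.6
```

```bash
python3 chk.py
```

```text
t 30.8 [469.  -45.3  39.6] ang 72.0 F [0.9 1.3 0.5] open 55.6 j [-0.24  0.54  2.08 -0.    0.52 -1.49]
[227, 193, 352, 400] 0.64 [(329, [238, 344]), (339, [236, 346]), (349, [234, 348]), (359, [232, 351]), (369, [230, 353]), (379, [229, 353]), (389, [231, 353]), (399, [233, 281])]
```

Call:
{"method": "drive_tool", "body": {
  "series": [
    [[0,0,0,0,0,0],[0,0,0,0,0,0],[0,0,0,0,0,0],[0,0,0,0,0,0]]
  ],
  "gripper": 0.3
}}

```text
t: 31.4
eef_pos: [471.4, -45.6, 43.8]
eef_rot: [0.573, -0.417, 0.571, 0.415]
wrist_force: [0.4, 2.4, 4.9]
opening: 35.1
```

```bash
python3 - <<'E'
from h import *
tz=tool()[0][2]; u=rail(-115,-95,0); show((list(u[:2])+[tz+89],RA))
E
```

```text
t 31.4 [471.4 -45.6  43.8] ang 72.0 F [0.4 2.4 4.9] open 35.1 j [-0.24  0.53  2.08  0.    0.52 -1.49]
[-0.0886 -0.107  -0.0337] [-2.638e-01 -1.000e-04  3.900e-03]
```

Call:
{"method": "drive_tool", "body": {
  "series": [
    [[-0.05,0,0,0,0,0],[-0.09,0,0,0,0,0],[-0.09,-0.04,-0.01,-0.1,0,0],[-0.09,-0.08,-0.025,-0.2,0,0],[-0.09,-0.107,-0.034,-0.264,0,0],[-0.09,-0.107,-0.034,-0.264,0,0],[-0.09,-0.107,-0.034,-0.264,0,0]]
  ]
}}

```text
t: 32.28
eef_pos: [560.9, -110.6, 132.5]
eef_rot: [0.512, -0.487, 0.512, 0.487]
wrist_force: [-0.5, -0.2, -3.0]
opening: 35.0
```

```bash
python3 appr.py -95 46
```

```text
t 32.27 [ 560.9 -110.6  132.5] ang 87.1 F [-0.5 -0.2 -3. ] open 35.0 j [-0.31  0.5   1.77 -0.    0.87 -1.83]
[-0.0005 -0.0015 -0.    ] [-0.0005 -0.      0.0001]
[ 0.0005 -0.0415  0.    ] [-0.0005 -0.      0.0001]
[ 0.0065 -0.0765  0.    ] [-0.0005 -0.      0.0001]
[ 0.0165 -0.0765  0.    ] [-0.0005 -0.      0.0001]
tip pred [290. 400.]
grey tip px 273 (np.float64(290.97802197802196), np.int64(397))
```

Call:
{"method": "drive_tool", "body": {
  "series": [
    [[0,-0.02,0,0,0,0],[0.001,-0.042,0,0,0,0],[0.004,-0.06,0,0,0,0],[0.007,-0.077,0,0,0,0],[0.01,-0.077,0,0,0,0],[0.013,-0.077,0,0,0,0],[0.016,-0.077,0,0,0,0],[0.017,-0.077,0,0,0,0],[0.017,-0.077,0,0,0,0]]
  ]
}}

```text
t: 33.45
eef_pos: [638.2, -114.5, 117.9]
eef_rot: [0.513, -0.488, 0.512, 0.487]
wrist_force: [-7.3, 3.0, 19.0]
opening: 34.9
```

Call:
{"method": "drive_tool", "body": {
  "series": [
    [[-0.002,0,0,0,0,0],[-0.002,0,0,0,0,0],[-0.002,0,0,0,0,0],[-0.002,0,0,0,0,0]]
  ],
  "gripper": 0.6
}}

```text
t: 33.95
eef_pos: [638.4, -114.8, 116.7]
eef_rot: [0.512, -0.487, 0.512, 0.487]
wrist_force: [-0.5, 0.2, 0.2]
opening: 51.4
```

Call:
{"method": "drive_tool", "body": {
  "series": [
    [[-0.05,0,0,0,0,0],[-0.1,0,0,0,0,0],[-0.16,0,0,0,0,0],[-0.2,0.05,0,0,0,0],[-0.2,0.1,0.06,0,0,0],[-0.2,0.14,0.1,0,0,0],[-0.2,0.14,0.1,0,0,0],[-0.2,0.14,0.1,0,0,0]]
  ]
}}

```text
t: 34.95
eef_pos: [503.8, -7.7, 317.2]
eef_rot: [0.512, -0.488, 0.512, 0.487]
wrist_force: [-0.1, -0.4, 0.3]
opening: 51.1
```

```bash
python3 - <<'E'
from h import *
show()
S=eyes.get_calibration("scene");D=eyes.get_calibration("side")
a=eyes.read_camera("scene");b=eyes.read_camera("side")
for c,n in((S,"scene"),(D,"side")):
    print(n,[[round(v) for v in r['rect']] for r in spotter.find_in(n,"gauge0") if r['conf']>.4])
    print(proj(c,[rail(-40,y,z) for y in(190,95,0,-95) for z in(165,)]).round(0).tolist())
cv2.imwrite("pics/end.png",cv2.hconcat([cv2.resize(a[130:340,160:460,::-1],(400,280)),cv2.resize(b[100:340,150:400,::-1],(400,384))[:280] if 0 else cv2.resize(b[100:340,150:400,::-1],(400,280))]))
cv2.imwrite("pics/end2.png",cv2.resize(b[100:360,150:410,::-1],(600,600),interpolation=cv2.INTER_CUBIC))
E
```

```text
t 34.95 [503.8  -7.7 317.2] ang 87.2 F [-0.1 -0.4  0.3] open 51.1 j [-0.15  0.21  1.68 -0.    1.25 -1.67]
scene [[271, 228, 296, 271], [244, 199, 272, 239], [301, 265, 327, 302], [216, 172, 243, 212]]
[[308.0, 276.0], [280.0, 242.0], [253.0, 212.0], [229.0, 183.0]]
side [[225, 172, 256, 224], [290, 135, 310, 189], [257, 151, 285, 209], [188, 196, 223, 254]]
[[198.0, 209.0], [234.0, 187.0], [268.0, 166.0], [298.0, 147.0]]
```

View pics/end2.png

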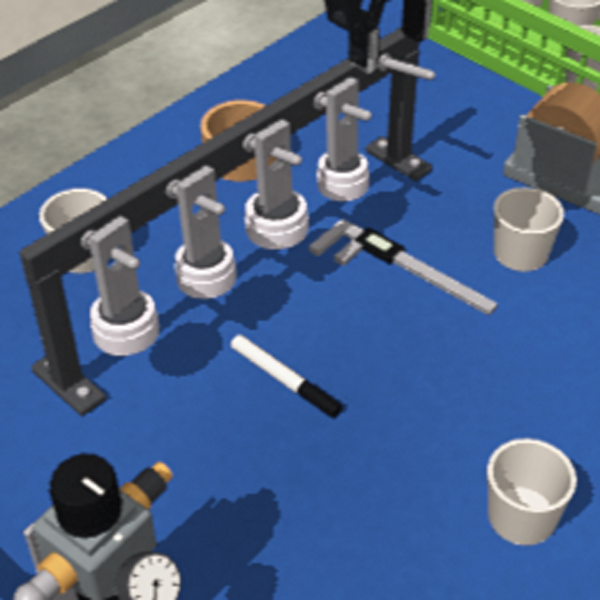

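All four gauges hang upright through their eyes. The knob is down with its line toward the dot, the needle is at its first mark, and the bystanders are untouched.

```bash
python3 -c "
from workcell import ctrl
print(ctrl.close_job())"
```

```text
the job is handed in; nothing more can be done
None
```

The air is shut down, all four gauges present are hung, and the job was handed in at about 35 s of the 210 s allowed.

- **Regulator:** I pulled the knob up about 10 mm, turned it counter-clockwise until the end stop showed about 2 N m, and pushed it down with 42 N. In the last picture its line points to the white dot, the gauge needle is at its first mark and no orange band shows.
- **Gauges:** They hang on the pegs at y = 190, 95, 0 and -95 mm, leaving -190 mm empty. Each gave a clear upward force of 16 to 25 N when lowered onto its peg. The last side view shows all four upright with the pegs through the eyes.
- **Bystanders:** The cup, calliper and marker look where they were at the start. I judged this from the pictures only and did not measure it.
- **What disagreed:**
  - The real fingertips stand about 29 mm (shut) to 41 mm (open) behind the reported TCP. My first grip on the knob therefore closed on its top, with about 6 N, and I allowed for the offset from then on.
  - The two-camera gauge locator missed or mispaired some hung gauges, so I relied on the side view and contact forces for those.
- **Final contact check:** The arm was clear of everything at hand-in, with wrist force near zero.

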